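# Hitch the pan rest to the bench ball

## Task

Mount the pan rest on the bench ball: swing its red handle up, lift the rest off its wooden parking block and lower its socket over the ball, push it down gently by feel until it is fully home (how high the ball is set is not known), then press the handle down to lock it. Do not ram it or lean on it, and leave the saucepan, the mallet and the marker tin where they are.

Things in the scene. Friction and masses are not known exactly. Their poses are not given: they have to be found in the camera images.
- ball_mount: Black 90 x 90 x 8 mm steel plate bolted to the bench; origin at the centre of its underside, on the bench, z up. On its vertical axis stands the bright steel hitch ball, 40 mm in diameter, on an 18 mm threaded stud through a nut. The stud's height is set by hand, differs from day to day and is not given: the ball's centre is 64 to 89 mm above the bench.
- socket (a point): Centre of the pan rest's ball socket: where the ball's centre lies when the rest is home. Axes: x level from head to saddle, y across, z up. The aluminium head has flat sides 54 mm apart (along y), 46 mm long (x -23 to 23), from z -14 to +20, domed crown to z +34. Mouth below at z -14, 42 mm wide, 1 mm play around the ball. Parked: 64 mm above the bench.
- handle_pivot (a point): Hinge pin of the handle on top of the rest, along the rest's y axis, at x +58, z +32 mm from the socket's centre (axes as for the socket). Behind the head the rest is a blue tube 25 mm wide, its top at z +20 mm, then a wooden saddle (x 165 to 191, top z +58 mm, 86 mm wide) over a leg and a 110 mm wide rubber foot bar on the bench at z -64 mm. Whole rest 0.7 to 1.0 kg, balance point at x +47.
- handle_grip (a point): Middle of the red moulded grip of the locking handle: 34 mm wide across the rest's y axis, 13 mm thick, 54 mm long (43 to 97 mm from the pin), centre 70 mm from the pin. It turns with the handle: x points from the pin along the handle, y across. Lying down, the grip is over the narrower tube with 6 mm between. Stays where it is left; about 3 N at the grip moves it.
- handle (a joint): Angle of the handle, rad: 0 = lying flat along the rest towards the saddle (locked), grows as it swings up, stop at 1.3 (leaning 15 degrees short of upright towards the saddle). Up (above 1.0) it draws back the clamp jaw so that the ball can enter; pressed down to 0 with the ball home it clamps under the ball. If the rest is not home the jaw meets the ball and the handle stops half-way.
- crown: Domed top of the socket; origin at the middle of its flat underside, 20 mm above the socket's centre. Home = it bears on the ball. Two sprung detents in the socket tend to hold the rest up on the ball some 8 mm above home if it is just let go there; a push of 5 to 15 N at the head takes it past them to this hard stop, and it stays. Let go, the tail settles up to 25 mm to the bench.
- saddle (a point): Bottom of the V of the wooden saddle near the tail of the rest, at x +178, z +38 mm from the socket's centre (same axes).
- parking_block: Beech block fixed to the bench under the parked head: 70 x 36 mm, 50 mm high, foot 90 x 60 x 10 mm; a stub 26 mm wide and 7 mm high on top stands loosely in the socket's mouth (lift the rest at least 15 mm straight up to clear it). Origin at the centre of its underside.
- saucepan: Bystander: loose aluminium saucepan, 144 mm wide, 75 mm high, wooden handle to 235 mm from its centre. Origin at the centre of its underside.
- mallet: Bystander: loose wooden mallet lying along its x axis, 255 mm long, head 60 mm thick. Origin on the bench under its middle.
- marker_tin: Bystander: loose green tin, 75 mm wide, 110 mm high, markers in it up to 150 mm. Origin at the centre of its underside.

How it is judged (in metres and radians):
On the way, in this order (a step that is already met when the one before it is completed fails the run):
1. the handle is swung up (value of joint handle above 0.95 rad), for 0.2 s.
2. the rest is home on the ball (the crown bears on it) with the handle still up (value of joint handle above 0.7 rad and horizontal distance between socket and ball_mount below 0.005 m and contact force between crown and ball_mount above 1 N), for 0.2 s.
At the end, for the whole second after the job is handed in: The rest is home on the ball (its crown bears on the ball with more than 1 N, socket centre within 5 mm of the ball's axis, tilted less than 0.2 rad), its handle is locked down (below 0.06 rad) and all is let go (value of joint handle below 0.06 rad and horizontal distance between socket and ball_mount below 0.005 m and contact force between crown and ball_mount above 1 N and angle between socket's own z axis and vertical below 0.2 rad); the robot touches nothing.
It fails at once if the saucepan, the mallet or the marker tin is moved (more than 20 mm) (distance of any of saucepan, mallet, marker_tin from where it was at the start of the episode above 0.02 m).
It fails at once if the rest is rammed onto the ball (value of joint handle above 0.6 rad and contact force between crown and ball_mount above 80 N).
It fails at once if the handle is leaned on (horizontal distance between socket and ball_mount below 0.01 m and contact force between anything else and handle above 80 N).
It also fails if it takes over 64 s, if anything falls off the work surface, if the arm or the gripper's body presses on something with over 40 N, if the wrist force passes 120 N, or if a joint passes its speed limit or range.

## Robot

A 6-joint arm with a two-finger parallel gripper is mounted at the origin on the work surface. World frame = base frame: x ahead of the robot, y to its left, z up, the work surface at z = 0. Lengths are in mm, angles in degrees, forces in N, time in s.
With the tool pointing down it reaches from about 350 to 850 mm from the base axis. Payload 8.1 kg.
Tool frame: the origin (TCP) lies at the very end of the fingers, on their centre line; the grasp point (between the pads) lies 19 mm behind it; z points along the fingers, y is the line along which they close (so a half turn about z gives the same grasp; the last joint's range is limited). The gripper opens to 85 mm and grips with 20 to 120 N. Pads are 22 mm wide; open, the fingers measure 114 mm over their backs; the gripper's body (76 mm by 85 mm) begins 54 mm behind the grasp point. The pads swing forward as they close: fully open they stand 13 mm farther back than shut.
Start: joints at [-78.232, 7.471, 85.268, -0, 87.261, -4.893], TCP at [172.051, -574.807, 231.292] pointing down, gripper open.
Joint ranges: [-169.43, 169.43], [-51.17, 129.36], [1.28, 143.12], [-76.62, 256.62], [0, 156.53], [-152.29, 152.29]. Speed limits (degrees/s): [136.94, 136.94, 159.86, 180, 180, 180].

## Interface

Orientations are given as [roll, pitch, yaw] about the fixed x, y, z axes, in that order (R = Rz(yaw) Ry(pitch) Rx(roll)).
In Python, from bench import sense, eyes, job, models gives the robot as it stands. The module is installed in compiled form; this text tells all that it offers.
- The arm moves only by the tool apply_moves, never from a script. Its argument "rows" is a list of rows, each a list of 6 numbers: the shift along the tool's x, y, z in mm, then the turn, a rotation vector about the tool's x, y, z in rad. In form: [[dx, dy, dz, rx, ry, rz], ...]. A call has exactly 5 rows; each row shifts and turns the commanded pose from where the row before left it, along the tool's axes as they then stand; what a row does not reach is not made up. A row lasts 1/8 s, in which the tool goes at most 62.5 mm and 10.7 degrees, less where a joint would pass 70% of its speed; a pose out of reach is approached as far as the arm can. A call is refused whole if a number of a shift passes 62.5 or a number of a turn 0.188, either way. A call with a gripper value outside its range is refused whole. "fingers" is the finger opening in mm, from 0 to 85.4, set as the call begins (left out, the last holds). The fingers move at their own pace and stop on an object; "grip_force" is the grip in N (left out, the last holds). Time passes only in rows, so rows that do not move let the fingers close, or fill a call up. It gives the time, the measured TCP pose, the force, the opening and the grip force at its end, in the units of the state.
- sense(): the state, without advancing time (a new reading comes with each control period).
- eyes.snapshot(name): name is "side" or "top" or "wrist"; returns (picture, depth): 480x640x3 uint8, red, green, blue; 480x640 float32, mm along the optical axis (not along the pixel's ray), 0 where there is no reading.
- eyes.get_calibration(name): a dict with "intrinsics" (3x3 intrinsics, pixels), "R" (3x3) and "t" (3): a world point X has camera coordinates R X + t; the wrist camera has in their place "mount" (4x4, takes a point from camera to tool coordinates, whose origin is the TCP and whose axes are the flange's). Camera axes: x right, y down, z forward; pixel columns grow to the right and rows downward; lengths in mm; the calibration is good to about 2 mm. A picture is of the moment at which its call begins: read the wrist's pose just before it. get_calibration takes no time and is no camera call.
- job.hand_in(): hands the job in; it is judged then, once.
Trained networks look in the newest picture that a camera, given by its name, has taken for a name from the list of things; names that differ only in an ending like _2 or _b are one class to them, and where a whole thing is asked for, a point or a joint stands for the part that bears it (a point fixed in the world has none). Each returns a list of dicts, best first, with "confidence" (0 to 1); they miss things now and then, are a little off and sometimes report something else, mostly with a low value. They report only what shows in the picture. A call takes as long as a camera call.
- models.boxes_of(name, camera): "xyz" ([x, y, z] in mm, in world coordinates, good to about 4 mm: the middle of the surface that is visible of it).
- models.cut_out(name, camera): "pixels" (480x640 bool, what is visible of it).
- models.place_of(name, camera): "xyz" ([x, y, z] in mm, in world coordinates, good to about 4 mm: a listed point, or the origin of a listed thing).
The state is a dict: "time": time; "joint_pos": joint angles; "qd": joint speeds; "joint_efforts": joint torques, N m; "tool_pos": TCP position; "tcp_rot": TCP orientation; "ft_force": force on the tool from outside, world axes, zero at the start; "wrist_torque": the same for the moment, N m; "finger_gap": finger opening in mm; "grip_force": force on a finger pad.
Only numpy, scipy, OpenCV 4.12 (cv2) and the standard library are available. Lean on these libraries where they do the work, as an engineer would, in place of code of your own. Each camera call takes 0.05 s, during which the arm holds its last target. There are 200 camera calls.

## Working session

There is one attempt and no reset: what is moved stays moved. The work goes in short steps, Python scripts to look and compute and a tool call to move; the robot and the scene stay as the last step left them, time stands still between calls to the robot, and variables do not carry over. Pictures are saved under pics/ and viewed, at most 10 in all, crops included, and the job is handed in when it is done.

Besides the shell and the picture viewer there is one more tool, called after "Request:" as name([rows], argument=value, ...), one row to a line, values as JSON. apply_moves: Moves the arm, as the interface text tells. Its arguments: {"type":"object","properties":{"rows":{"type":"array"},"fingers":{"type":"number"},"grip_force":{"type":"number"}},"required":["rows"]}

```bash
mkdir -p pics; cat > h.py <<'E'
import numpy as np, cv2
from bench import sense, eyes, job, models
from scipy.spatial.transform import Rotation as Rn
np.set_printoptions(precision=1,suppress=True)
def world(name,depth,uv,s=None):
    c=eyes.get_calibration(name);K=np.array(c["intrinsics"]);u,v=uv
    d=depth[v,u];p=np.linalg.inv(K)@np.array([u,v,1.])*d
    if name=="wrist":
        M=np.array(c["mount"]);p=M[:3,:3]@p+M[:3,3]
        return Rn.from_euler('xyz',s["tcp_rot"],degrees=True).as_matrix()@p+np.array(s["tool_pos"])
    return np.array(c["R"]).T@(p-np.array(c["t"]))
def cloud(name,depth,mask,s=None):
    c=eyes.get_calibration(name);K=np.array(c["intrinsics"])
    v,u=np.nonzero(mask&(depth>0));d=depth[v,u]
    p=(np.linalg.inv(K)@np.stack([u,v,np.ones_like(u)]).astype(float))*d
    if name=="wrist":
        M=np.array(c["mount"]);p=M[:3,:3]@p+M[:3,3:]
        return (Rn.from_euler('xyz',s["tcp_rot"],degrees=True).as_matrix()@p).T+np.array(s["tool_pos"])
    return (np.array(c["R"]).T@(p-np.array(c["t"])[:,None])).T
def save(n,p): cv2.imwrite("pics/"+n,p[:,:,::-1])
E
python3 - <<'E'
from h import *
s=sense();print({k:np.round(v,2) for k,v in s.items()})
for cam in("top","side"):
    p,d=eyes.snapshot(cam);save(cam+"0.png",p)
    for n in["ball_mount","socket","handle_pivot","handle_grip","saddle","crown","parking_block","saucepan","mallet","marker_tin"]:
        r=models.place_of(n,cam)
        print(cam,n,[(np.round(x["xyz"],1),round(x["confidence"],2)) for x in r[:2]])
E
```

```text
{'time': np.float64(0.0), 'joint_pos': array([-78.2,   7.5,  85.3,   0. ,  87.3,  -4.9]), 'qd': array([-0.1, -0. ,  0. , -0. , -0.1, -0. ]), 'joint_efforts': array([ -0. , -56.9, -50.1,  -0. ,   0. ,  -0. ]), 'tool_pos': array([ 172. , -574.3,  230.2]), 'tcp_rot': array([-179.9,   -0. ,   16.7]), 'ft_force': array([-0.5, -0. , -0.2]), 'wrist_torque': array([ 0.,  0., -0.]), 'grip_force': np.float64(0.0), 'finger_gap': np.float64(85.6)}
top ball_mount [(array([431.5, 146. ,  -2.1]), 0.64)]
top socket [(array([ 490.7, -178.6,   65.1]), 0.65)]
top handle_pivot [(array([ 549.6, -178.3,   98.4]), 0.72)]
top handle_grip [(array([ 620. , -166.4,   97.7]), 0.63)]
top saddle [(array([ 671.3, -168.4,  101.4]), 0.82)]
top crown [(array([ 491.3, -181.6,   82.1]), 0.55)]
top parking_block [(array([ 491.9, -185.1,    2.3]), 0.81)]
top saucepan [(array([792.9,   0.9,   0.1]), 0.8)]
top mallet [(array([537.4, 431.4,   0.9]), 0.57)]
top marker_tin [(array([ 515.2, -446.6,    2.7]), 0.71), (array([792.4,  -0.4,  -1.7]), 0.67)]
side ball_mount [(array([429.2, 146.2,   3.8]), 0.94)]
side socket [(array([ 490.8, -179. ,   61.4]), 0.56)]
side handle_pivot [(array([ 550.7, -172.5,   95.9]), 0.8)]
side handle_grip [(array([ 624.5, -169.1,  104.9]), 0.83)]
side saddle [(array([ 665.8, -163.9,  104.6]), 0.73)]
side crown [(array([ 493.1, -185.6,   85.3]), 0.57)]
side parking_block [(array([ 494. , -180. ,   -0.3]), 0.56)]
side saucepan [(array([792.3,  -4.5,  -2.7]), 0.97), (array([ 494.2, -183.4,    0.5]), 0.47)]
side mallet [(array([537.4, 430.3,   1.3]), 0.8)]
side marker_tin [(array([ 513.1, -449.6,    3.9]), 0.62)]
```

View pics/top0.png

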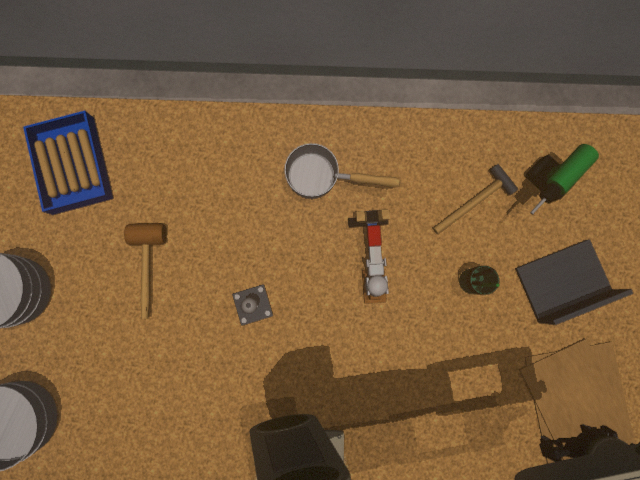

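View pics/side0.png

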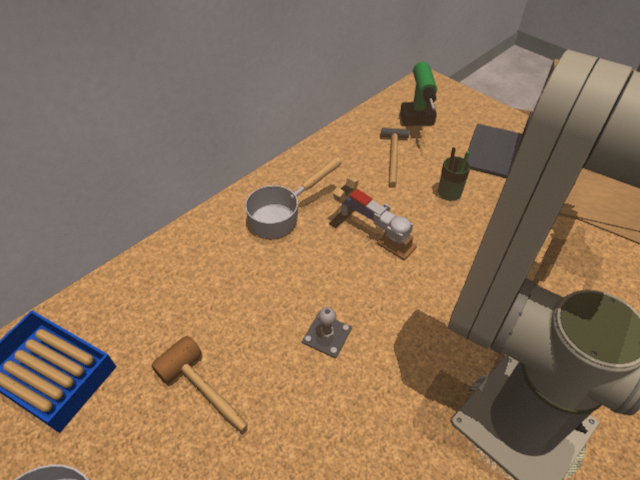

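```bash
python3 - <<'E'
from h import *
for cam in("top","side"):
    p,d=eyes.snapshot(cam)
    for n in["ball_mount","handle_grip","crown","handle_pivot"]:
        r=models.cut_out(n,cam)
        if not r: print(cam,n,None);continue
        m=r[0]["pixels"];P=cloud(cam,d,m);np.save(f"{cam}_{n}.npy",P)
        print(cam,n,round(r[0]["confidence"],2),m.sum(),"mean",P.mean(0),"lo",np.percentile(P,2,axis=0),"hi",np.percentile(P,98,axis=0))
        if n=="ball_mount":
            for z in range(0,120,8):
                q=P[(P[:,2]>=z)&(P[:,2]<z+8)]
                if len(q)>3: print(z,len(q),q.mean(0),q.min(0)[:2],q.max(0)[:2])
    c=eyes.get_calibration(cam);print(cam,-np.array(c["R"]).T@np.array(c["t"]))
print(eyes.get_calibration("wrist")["mount"])
E
```

```text
top ball_mount 0.93 1110 mean [428.8 144.5  25.5] lo [382.5  97.8   2.7] hi [475.1 192.8 107.3]
0 307 [428.6 144.5   6. ] [374.3  92. ] [483.  199.7]
8 554 [428.8 144.9  11.1] [374.4  91.8] [483.1 199.3]
16 43 [430.1 138.5  18. ] [383.2  99.4] [477.3 192.7]
88 31 [431.6 141.   93.5] [409.9 127.6] [447.8 161.1]
96 94 [428.9 145.5 100.4] [412.5 127.2] [447.9 163.4]
104 60 [429.3 146.6 106.4] [415.2 131.9] [442.7 162.2]
112 4 [429.9 145.5 112.6] [427.8 141. ] [433.  153.6]
top handle_grip 0.69 503 mean [ 596.4 -168.1  104. ] lo [ 548.1 -184.7    4. ] hi [ 643.  -150.8  115.6]
top crown 0.68 317 mean [ 488.5 -178.3   96.1] lo [ 465.7 -202.1   87.7] hi [ 510.4 -155.6  102.8]
top handle_pivot 0.9 1680 mean [ 580.5 -167.9   91.7] lo [ 467.7 -203.7    5.5] hi [ 676.8 -118.3  123.2]
top [ 459.4   -2.3 1450.1]
side ball_mount 0.88 1473 mean [423.9 151.3  27.5] lo [381.7  99.3   4.2] hi [471.8 194.4 106.9]
0 275 [422.7 152.2   6.5] [375.   83.8] [480.5 200.5]
8 760 [423.8 151.4  10.7] [373.4  90.9] [482.2 203.3]
16 89 [421.9 149.3  19.5] [381.4  96.9] [476.5 193.3]
24 28 [425.5 149.7  27. ] [41
[... 224 characters left out ...]
1] [432.1 154.5]
80 16 [418.4 157.1  84.8] [410.7 142.8] [437.9 163.9]
88 53 [421.2 154.6  92.6] [409.3 130.3] [447.6 165.5]
96 91 [425.7 149.2 100.4] [410.2 128.5] [446.3 164. ]
104 91 [428.  147.1 106.2] [413.9 133.5] [442.  159.8]
side handle_grip 0.84 336 mean [ 595.7 -167.6  107.9] lo [ 549.9 -183.5   99.8] hi [ 637.  -151.   115.5]
side crown 0.62 261 mean [ 485.1 -176.    96. ] lo [ 464.6 -199.5   86.7] hi [ 510.3 -156.1  101.9]
side handle_pivot 0.59 2173 mean [ 580.4 -166.1   81.2] lo [ 464.8 -208.6    2.7] hi [ 677.7 -121.4  121.5]
side [  16.5  572.2 1059.9]
[[  -0.    -1.    -0.3   70. ]
 [   1.    -0.     0.    -0.1]
 [  -0.    -0.3    1.  -142.1]
 [   0.     0.     0.     1. ]]
```

The pictures show the rest with its head at px (376,287) top and its red handle at (375,237). The ball is at (252,304), and the saucepan, mallet and tin are well clear. From this I get a rest yaw of about 4.3°, the ball at about (429,146), and its centre at z≈85–88. Next I plan the approach above the handle grip, with the camera on the robot side.

```bash
cat >> h.py <<'E'
def plan(pos,yaw,n,s=None,pose=None,nz=0):
    """rows (rounded) from the current pose to pos, tool down with yaw (deg), in n rows"""
    if pose is None:
        s=s or sense(); p=np.array(s["tool_pos"],float); R=Rn.from_euler('xyz',s["tcp_rot"],degrees=True)
    else: p,R=np.array(pose[0],float),Rn.from_euler('xyz',[180,0,pose[1]],degrees=True)
    G=Rn.from_euler('xyz',[180,0,yaw],degrees=True); pos=np.array(pos,float)
    for i in range(n):
        k=n-i
        d=R.inv().apply((pos-p)/k).round(1)
        rv=((R.inv()*G).as_rotvec()/k).round(3)
        if i==0 and abs(rv[2])>2.8/n and False: pass
        print([*map(float,d),*map(float,rv)])
        p=p+R.apply(d); R=R*Rn.from_rotvec(rv)
    print("end",p,R.as_euler('xyz',degrees=True))
E
python3 - <<'E'
from h import *
s=sense();s=dict(s);s["tcp_rot"]=[180,0,16.7]
plan([610,-169,232],184.3,20,s)
E
```

```text
[26.8, -13.1, -0.0, -0.0, 0.0, -0.146]
[28.4, -9.1, -0.0, -0.0, 0.0, -0.146]
[29.5, -4.9, -0.0, -0.0, 0.0, -0.146]
[29.8, -0.5, -0.0, -0.0, 0.0, -0.146]
[29.6, 3.8, -0.0, -0.0, 0.0, -0.146]
[28.7, 8.1, -0.0, -0.0, 0.0, -0.146]
[27.3, 12.2, -0.1, -0.0, 0.0, -0.146]
[25.2, 16.0, -0.0, -0.0, 0.0, -0.146]
[22.6, 19.5, -0.1, -0.0, 0.0, -0.146]
[19.5, 22.6, -0.0, -0.0, 0.0, -0.146]
[16.0, 25.2, -0.1, -0.0, 0.0, -0.147]
[12.2, 27.3, -0.0, -0.0, 0.0, -0.146]
[8.1, 28.7, -0.1, -0.0, 0.0, -0.147]
[3.8, 29.6, -0.0, -0.0, 0.0, -0.146]
[-0.6, 29.9, -0.1, -0.0, 0.0, -0.147]
[-4.9, 29.4, -0.0, -0.0, 0.0, -0.146]
[-9.2, 28.4, -0.1, -0.0, 0.0, -0.147]
[-13.2, 26.8, -0.0, -0.0, 0.0, -0.146]
[-17.0, 24.6, -0.1, -0.0, 0.0, -0.147]
[-20.4, 21.7, -0.0, -0.0, 0.0, -0.146]
end [ 610. -169.  232.] [-180.     0.  -175.7]
```

Request:
apply_moves([
  [26.8,-13.1,0,0,0,-0.146],
  [28.4,-9.1,0,0,0,-0.146],
  [29.5,-4.9,0,0,0,-0.146],
  [29.8,-0.5,0,0,0,-0.146],
  [29.6,3.8,0,0,0,-0.146],
])

```text
time: 2.22
tool_pos: [282.2, -472.8, 231.4]
tcp_rot: [180.0, 0.0, 58.8]
ft_force: [0.1, -0.2, 0.0]
finger_gap: 85.2
grip_force: 0.0
```

Request:
apply_moves([
  [28.7,8.1,0,0,0,-0.146],
  [27.3,12.2,0,0,0,-0.146],
  [25.2,16,0,0,0,-0.146],
  [22.6,19.5,0,0,0,-0.146],
  [19.5,22.6,0,0,0,-0.146],
])

```text
time: 2.85
tool_pos: [391.9, -371.4, 231.4]
tcp_rot: [180.0, 0.0, 100.6]
ft_force: [0.1, 0.5, -0.9]
finger_gap: 85.4
grip_force: 0.0
```

Request:
apply_moves([
  [16,25.2,0,0,0,-0.147],
  [12.2,27.3,0,0,0,-0.146],
  [8.1,28.7,0,0,0,-0.147],
  [3.8,29.6,0,0,0,-0.146],
  [-0.6,29.9,0,0,0,-0.147],
])

```text
time: 3.48
tool_pos: [501.4, -269.9, 231.4]
tcp_rot: [180.0, 0.0, 142.6]
ft_force: [1.5, -0.2, 0.2]
finger_gap: 85.5
grip_force: 0.0
```

Request:
apply_moves([
  [-4.9,29.4,0,0,0,-0.146],
  [-9.2,28.4,0,0,0,-0.147],
  [-13.2,26.8,0,0,0,-0.146],
  [-17,24.6,0,0,0,-0.147],
  [-20.4,21.7,0,0,0,-0.146],
], fingers=60)

```text
time: 4.1
tool_pos: [610.9, -168.6, 231.3]
tcp_rot: [-180.0, 0.0, -175.5]
ft_force: [-0.6, -0.3, 0.1]
finger_gap: 59.7
grip_force: 0.0
```

```bash
python3 - <<'E'
from h import *
s=sense();print(s["tool_pos"],s["tcp_rot"],s["ft_force"],s["time"],s["joint_pos"])
p,d=eyes.snapshot("wrist");save("w1.png",p)
for n in["socket","handle_pivot","handle_grip","saddle","crown"]:
    r=models.place_of(n,"wrist");print(n,[(np.round(x["xyz"],1),round(x["confidence"],2)) for x in r[:1]])
for n in["handle_grip","crown"]:
    r=models.cut_out(n,"wrist")
    if r:
        P=cloud("wrist",d,r[0]["pixels"],s);print(n,len(P),np.median(P,0),np.percentile(P,2,axis=0),np.percentile(P,98,axis=0))
hsv=cv2.cvtColor(p,cv2.COLOR_RGB2HSV);m=((hsv[...,0]<8)|(hsv[...,0]>172))&(hsv[...,1]>170)&(hsv[...,2]>60)
P=cloud("wrist",d,m,s);P=P[(P[:,2]>85)]
print("red",len(P),np.median(P,0),np.percentile(P,[2,98],axis=0))
c=P[:,:2]-P[:,:2].mean(0);w,V=np.linalg.eigh(c.T@c);print("yaw",np.degrees(np.arctan(V[1,1]/V[0,1])),np.sqrt(w/len(c)*12),P.mean(0))
E
```

```text
[ 610.9 -168.6  231.3] [-180.     0.  -175.5] [-0.6 -0.3  0.1] 4.1 [ -20.1   12.7   79.5   -0.    87.9 -114.6]
socket [(array([ 491.8, -183.6,   61.5]), 0.88)]
handle_pivot [(array([ 547.8, -178.4,   98.2]), 0.71)]
handle_grip []
saddle [(array([ 666.1, -162.5,  103.5]), 0.83)]
crown [(array([ 492.1, -177.1,   76.8]), 0.91)]
handle_grip 6102 [ 594.2 -170.4  106.9] [ 547.7 -186.1   98.4] [ 639.1 -152.6  112. ]
crown 5218 [ 491.4 -180.6   95.3] [ 468.5 -203.3   89.5] [ 514.1 -157.8   98.4]
red 2479 [ 618.  -166.3  109.7] [[ 593.4 -180.3  106.6]
 [ 640.4 -151.6  112.3]]
yaw 1.571927451648067 [28.9 50.4] [ 617.  -166.2  109.6]
```

View pics/w1.png

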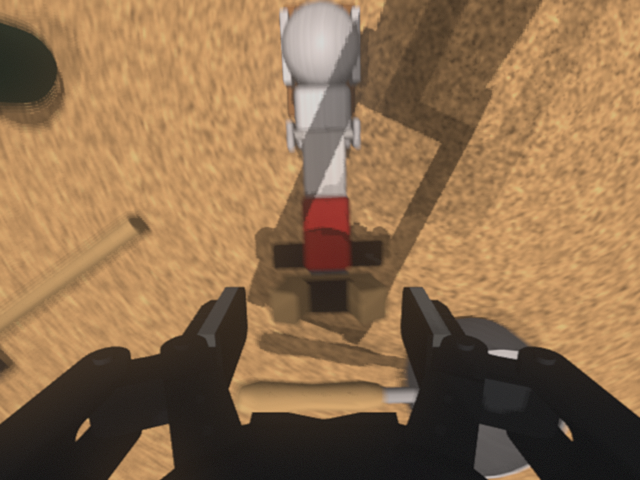

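The view shows the handle lying down at px (327,235) and the crown at (321,45), so the rest's yaw is about 6°. I'll descend and pinch the grip.

Request:
apply_moves([
  [-3,0.5,35,0,0,-0.013],
  [-3,0.5,35,0,0,-0.013],
  [0,0,35,0,0,0],
  [0,0,30,0,0,0],
  [0,0,13,0,0,0],
], fingers=60)

```text
time: 5.12
tool_pos: [614.4, -168.0, 81.1]
tcp_rot: [179.9, -0.2, -174.3]
ft_force: [0.6, -0.4, 0.3]
finger_gap: 60.5
grip_force: 0.0
```

Request:
apply_moves([
  [0,0,0,0,0,0],
  [0,0,0,0,0,0],
  [0,0,0,0,0,0],
  [0,0,0,0,0,0],
  [0,0,0,0,0,0],
], fingers=25, grip_force=25)

```text
time: 5.75
tool_pos: [616.7, -168.2, 84.2]
tcp_rot: [-179.9, 0.1, -174.3]
ft_force: [-1.0, -1.1, 1.8]
finger_gap: 33.7
grip_force: 30.9
```

The grip is held at a 33.7 mm gap. I'll swing it about the pin, turning the tool with it.

Request:
apply_moves([
  [-0.9,0,-7.5,0,-0.11,0],
  [-0.9,0,-7.5,0,-0.11,0],
  [-0.9,0,-7.5,0,-0.11,0],
  [-0.9,0,-7.5,0,-0.11,0],
  [-0.9,0,-7.5,0,-0.11,0],
])

```text
time: 6.38
tool_pos: [612.7, -168.3, 121.3]
tcp_rot: [-179.9, 31.8, -174.2]
ft_force: [2.1, 1.4, -2.4]
finger_gap: 33.2
grip_force: 30.3
```

```bash
python3 -c "
from h import *
s=sense();print(s['tool_pos'],s['tcp_rot'],s['ft_force'],s['wrist_torque'],s['joint_pos'],s['finger_gap'])"
```

```text
[ 612.7 -168.3  121.3] [-179.9   31.8 -174.2] [ 2.1  1.4 -2.4] [0.2 0.3 0. ] [ -30.3   -5.8  116.6   25.6   45.6 -140.3] 33.21170015069129
```

Joint 6 is nearing its limit, so I'll finish the arc without turning the tool and let the pads slip round the grip.

Request:
apply_moves([
  [1.1,0,-7.3,0,0,0],
  [1.9,0,-7.3,0,0,0],
  [2.6,0,-6.9,0,0,0],
  [3.5,0,-6.7,0,0,0],
  [4.1,0,-6.2,0,0,0],
])

```text
time: 7.0
tool_pos: [583.3, -171.2, 143.5]
tcp_rot: [-180.0, 31.5, -174.2]
ft_force: [1.6, 0.5, -5.2]
finger_gap: 33.8
grip_force: 29.9
```

```bash
python3 - <<'E'
from h import *
s=sense();print(s['tool_pos'],s['tcp_rot'],s['ft_force'],s['wrist_torque'],s['joint_pos'],s['finger_gap'])
p,d=eyes.snapshot("side");save("s2.png",cv2.resize(p[120:300,280:480],(800,600)[:2]))
for n in["socket","handle_pivot","handle_grip","saddle"]:
    r=models.place_of(n,"side");print(n,[(np.round(x["xyz"],1),round(x["confidence"],2)) for x in r[:1]])
E
```

```text
[ 583.3 -171.2  143.5] [-180.    31.5 -174.2] [ 1.6  0.5 -5.2] [-0.1  0.2 -0. ] [ -32.5  -11.8  119.2   25.1   49.6 -140.9] 33.790968198492195
socket [(array([ 479.1, -181.8,   67.1]), 0.63)]
handle_pivot [(array([ 526.6, -175.4,  111.6]), 0.73)]
handle_grip [(array([ 577.4, -173.9,  161.1]), 0.54)]
saddle [(array([ 643.6, -166.5,  136. ]), 0.89)]
```

View pics/s2.png

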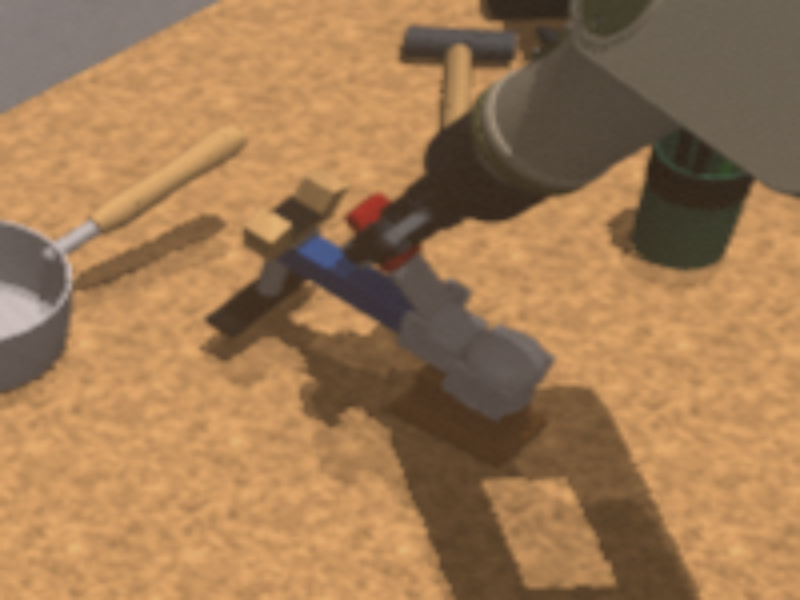

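The picture shows the tail lifted: the foot at (250,300) is off the bench, the rest is tilted about 0.15 rad, and the handle is only partly up. I'll lower it back about the head, let go and look.

Request:
apply_moves([
  [-1.2,0,4,0,0.03,0],
  [-1.2,0,4,0,0.03,0],
  [-1.2,0,4,0,0.03,0],
  [-1.2,0,4,0,0.03,0],
  [-1.2,0,4,0,0.03,0],
])

```text
time: 7.88
tool_pos: [598.0, -169.6, 127.6]
tcp_rot: [180.0, 22.8, -174.3]
ft_force: [-2.3, -0.3, -3.5]
finger_gap: 33.5
grip_force: 30.2
```

Request:
apply_moves([
  [0,0,0,0,0,0],
  [0,0,0,0,0,0],
  [0,0,-20,0,0,0],
  [0,0,-20,0,0.08,0],
  [0,0,-20,0,0.08,0],
], fingers=60)

```text
time: 8.5
tool_pos: [575.9, -172.3, 185.3]
tcp_rot: [-180.0, 13.7, -174.3]
ft_force: [0.6, 0.4, -0.0]
finger_gap: 59.9
grip_force: 0.0
```

Request:
apply_moves([
  [0,0,-20,0,0.08,0],
  [0,0,-20,0,0.08,0],
  [0,0,-20,0,0.08,0],
  [0,0,0,0,0,0],
  [0,0,0,0,0,0],
])

```text
time: 9.12
tool_pos: [566.6, -172.7, 242.1]
tcp_rot: [180.0, 0.1, -174.2]
ft_force: [-0.3, -0.2, -0.4]
finger_gap: 59.6
grip_force: 0.0
```

```bash
cat > look.py <<'E'
from h import *
import sys
name=sys.argv[1]
s=sense();print(s['tool_pos'],s['tcp_rot'],s['ft_force'],s['joint_pos'],s['time'])
for cam in ("side","wrist"):
    p,d=eyes.snapshot(cam)
    if cam=="side": A=cv2.resize(p[120:300,280:480],(400,360))
    else: B=cv2.resize(p,(400,300))
    for n in["socket","handle_pivot","handle_grip","saddle","crown"]:
        r=models.place_of(n,cam);print(cam,n,[(np.round(x["xyz"],1),round(x["confidence"],2)) for x in r[:1]])
    for n in["handle_grip","crown"]:
        r=models.cut_out(n,cam)
        if r:
            P=cloud(cam,d,r[0]["pixels"],s);print(n,len(P),np.median(P,0),np.percentile(P,2,axis=0),np.percentile(P,98,axis=0))
    hsv=cv2.cvtColor(p,cv2.COLOR_RGB2HSV);m=((hsv[...,0]<8)|(hsv[...,0]>172))&(hsv[...,1]>170)&(hsv[...,2]>60)
    P=cloud(cam,d,m,s);P=P[(P[:,2]>85)&(P[:,2]<210)&(abs(P[:,0]-580)<90)]
    if len(P)>20: print("red",len(P),np.median(P,0),np.percentile(P,[2,98],axis=0))
I=np.zeros((360,800,3),np.uint8);I[:,:400]=A;I[:300,400:]=B;save(name,I)
E
python3 look.py l3.png
```

```text
[ 566.6 -172.7  242.1] [ 180.     0.1 -174.2] [-0.3 -0.2 -0.4] [ -21.9    6.    85.7    0.1   88.2 -117.7] 9.125
side socket [(array([ 482.1, -181.6,   67.7]), 0.58)]
side handle_pivot [(array([ 539. , -175.2,  104.4]), 0.68)]
side handle_grip []
side saddle [(array([ 657.7, -166.9,  102.3]), 0.78)]
side crown [(array([ 484.9, -187.8,   91.1]), 0.75)]
handle_grip 412 [ 580.6 -170.8  138. ] [ 537.8 -300.1    1.6] [ 695.5 -152.9  162.6]
red 102 [ 593.2 -168.5  151.8] [[ 575.  -180.9  138.5]
 [ 610.7 -153.6  163.2]]
wrist socket [(array([ 483.3, -188.3,   72.4]), 0.89)]
wrist handle_pivot []
wrist handle_grip [(array([ 595. , -174.2,  139.5]), 0.65)]
wrist saddle [(array([ 659.7, -163.9,  102.5]), 0.88)]
wrist crown [(array([ 483.2, -175.9,   87.2]), 0.89)]
handle_grip 6455 [ 579.9 -171.9  137.5] [ 537.5 -187.6  103.5] [ 613.6 -154.7  159.2]
crown 4652 [ 480.5 -181.3  102.3] [ 457.6 -204.4   95.6] [ 504.1 -157.7  105.3]
red 2076 [ 601.3 -169.3  152.8] [[ 585.1 -184.2  141.7]
 [ 614.  -154.7  159.8]]
```

View pics/l3.png

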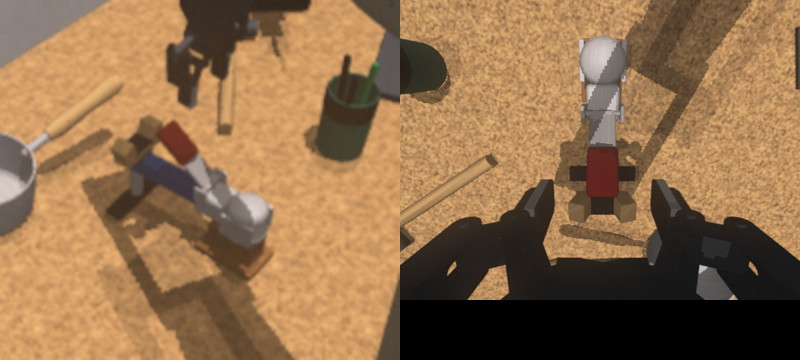

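The head has shifted about 10 mm back and its mouth edge now rests on the stub (crown top z≈105). The handle stands at about 0.62 rad. I'll regrip there and turn it further with the tool, close to a pure rotation.

Request:
apply_moves([
  [-14,0.4,20,0,0,0],
  [-14.3,0,20,0,0,0],
  [0,0,28,0,0,0],
  [0,0,28,0,0,0],
  [0,0,18,0,0.15,0],
])

```text
time: 10.55
tool_pos: [590.6, -169.2, 125.9]
tcp_rot: [179.9, -9.0, -174.3]
ft_force: [0.4, 0.7, 0.6]
finger_gap: 60.2
grip_force: 0.0
```

Request:
apply_moves([
  [0,0,0,0,0,0],
  [0,0,0,0,0,0],
  [0,0,0,0,0,0],
  [0,0,0,0,0,0],
  [0,0,0,0,0,0],
], fingers=25, grip_force=45)

```text
time: 11.18
tool_pos: [594.9, -169.8, 130.0]
tcp_rot: [-180.0, -8.5, -174.3]
ft_force: [0.4, 0.1, -7.9]
finger_gap: 33.6
grip_force: 47.2
```

Request:
apply_moves([
  [1.9,0,-2.7,0,-0.053,0],
  [1.9,0,-2.7,0,-0.053,0],
  [1.9,0,-2.7,0,-0.053,0],
  [1.9,0,-2.7,0,-0.053,0],
  [1.9,0,-2.7,0,-0.053,0],
])

```text
time: 11.8
tool_pos: [585.7, -170.7, 143.8]
tcp_rot: [-180.0, 6.7, -174.3]
ft_force: [-0.7, -0.3, -3.6]
finger_gap: 33.1
grip_force: 47.3
```

```bash
sed -i 's/^I=np.zeros.*/if name!="x": I=np.zeros((360,800,3),np.uint8);I[:,:400]=A;I[:300,400:]=B;save(name,I)/' look.py; python3 look.py x | grep -v wrist
```

```text
[ 585.7 -170.7  143.8] [-180.     6.7 -174.3] [-0.7 -0.3 -3.6] [ -23.     6.4   96.     3.4   71.7 -119.6] 11.8
side socket [(array([ 484.1, -181.4,   66. ]), 0.85)]
side handle_pivot [(array([535.9, 433.5,   1.6]), 0.2)]
side handle_grip [(array([ 583.8, -173.9,  159.5]), 0.5)]
side saddle [(array([ 656.3, -166.8,  125. ]), 0.95)]
side crown [(array([ 484.8, -184.8,   86.2]), 0.5)]
handle_grip 273 [ 557.3 -172.9  136.2] [ 535.2 -188.6  108.3] [ 578.6 -156.3  165.4]
crown 289 [ 477.3 -176.1   98.6] [ 456.3 -204.3   85.7] [ 506.  -157.1  104.9]
handle_grip 20442 [ 571.7 -172.6  155.7] [ 536.8 -188.1  107.4] [ 594.9 -155.9  180.5]
red 8420 [ 584.7 -170.4  171.7] [[ 570.4 -185.4  154.5]
 [ 595.8 -155.6  180.8]]
```

The tail has lifted again (saddle z 125). If I lower the grip straight down without turning the tool, the rest settles while the handle keeps its world angle, which opens the hinge.

Request:
apply_moves([
  [-0.9,0,2.2,0,0,0],
  [-0.9,0,2.2,0,0,0],
  [-0.9,0,2.2,0,0,0],
  [-0.9,0,2.2,0,0,0],
  [-0.9,0,2.2,0,0,0],
])

```text
time: 13.22
tool_pos: [592.3, -170.6, 134.0]
tcp_rot: [-179.9, 6.7, -174.3]
ft_force: [-1.2, -2.6, 9.9]
finger_gap: 33.5
grip_force: 48.8
```

```bash
python3 look.py x | grep -v wrist; python3 -c "
from h import *
s=sense();print(s['wrist_torque'])"
```

```text
[ 592.3 -170.6  134. ] [-179.9    6.7 -174.3] [-1.2 -2.6  9.9] [ -22.7    7.9   95.5    3.3   70.8 -119.3] 13.225
side socket [(array([ 485.6, -180.8,   62.6]), 0.8)]
side handle_pivot [(array([ 543.3, -174.3,   97.8]), 0.61)]
side handle_grip [(array([ 592.2, -170.6,  153. ]), 0.77)]
side saddle [(array([ 660.7, -167.5,  104.9]), 0.83)]
side crown [(array([ 488.8, -186.1,   84.5]), 0.66)]
handle_grip 216 [ 562.6 -171.6  126.3] [ 541.2 -186.9  100.4] [ 582.2 -155.8  156.7]
crown 269 [ 481.1 -176.1   96.6] [ 459.4 -200.8   87.8] [ 505.5 -156.   101.4]
handle_grip 20939 [ 577.8 -172.5  145.8] [ 541.7 -188.2   98.5] [ 601.7 -155.7  170.6]
crown 8855 [ 493.4 -180.3   95.5] [ 481.2 -204.7   89.1] [ 509.6 -157.4   98.3]
red 8423 [ 590.9 -170.4  161.4] [[ 576.4 -185.2  144.9]
 [ 602.3 -155.5  171. ]]
[-0.3  0.4 -0.1]
```

The rest is back down (saddle 105, pressing 10 N) and the handle is at about 0.88 rad. I'll turn it the remaining 0.3 rad with a slight downward bias.

Request:
apply_moves([
  [1.9,0,-2.7,0,-0.06,0],
  [1.9,0,-2.7,0,-0.06,0],
  [1.9,0,-2.7,0,-0.06,0],
  [1.9,0,-2.7,0,-0.06,0],
  [1.9,0,-2.7,0,-0.06,0],
])

```text
time: 14.65
tool_pos: [580.7, -171.9, 146.2]
tcp_rot: [-179.9, 24.1, -174.2]
ft_force: [0.5, 0.8, 8.3]
finger_gap: 33.2
grip_force: 48.4
```

```bash
python3 look.py x | grep -v wrist
```

```text
[ 580.7 -171.9  146.2] [-179.9   24.1 -174.2] [0.5 0.8 8.3] [ -29.5   -7.8  113.    16.4   55.8 -132.3] 14.65
side socket [(array([ 485.8, -181.5,   64.2]), 0.7)]
side handle_pivot [(array([ 540.9, -174.4,  100.1]), 0.58)]
side handle_grip [(array([ 576.8, -174.7,  161.3]), 0.68)]
side saddle [(array([ 662. , -165. ,  102.8]), 0.63)]
side crown [(array([ 490.1, -185.1,   85.1]), 0.54)]
handle_grip 198 [ 553.2 -171.8  127.4] [ 540.2 -189.2  100.3] [ 563.6 -158.6  156.7]
crown 275 [ 480.1 -176.    96.6] [ 459.2 -201.    85.6] [ 505.9 -156.4  101.6]
handle_grip 20761 [ 562.5 -174.   153.1] [ 541.2 -189.    98.4] [ 578.5 -158.   183.7]
crown 9163 [ 493.3 -180.3   95.5] [ 482.8 -204.4   89.1] [ 509.8 -157.5   98.1]
red 9218 [ 571.2 -171.8  172.3] [[ 560.9 -187.4  151.2]
 [ 579.8 -157.7  184. ]]
```

Request:
apply_moves([
  [1.2,0,-1.6,0,-0.035,0],
  [1.2,0,-1.6,0,-0.035,0],
  [0,0,0,0,0,0],
  [0,0,0,0,0,0],
  [0,0,0,0,0,0],
])

```text
time: 16.08
tool_pos: [577.6, -172.3, 148.4]
tcp_rot: [-179.9, 28.0, -174.2]
ft_force: [-1.3, -0.5, 9.9]
finger_gap: 33.5
grip_force: 48.5
```

Request:
apply_moves([
  [0,0,0,0,0,0],
  [0,0,0,0,0,0],
  [0,0,-5,0,0,0],
  [0,0,-35,0,0,0],
  [0,0,-35,0,0.1,0],
], fingers=60)

```text
time: 16.7
tool_pos: [538.3, -174.4, 209.8]
tcp_rot: [179.8, 21.7, -174.4]
ft_force: [0.8, -0.4, 0.2]
finger_gap: 60.1
grip_force: 0.0
```

Request:
apply_moves([
  [-5,0,-30,0,0.1,0],
  [-10,0,-10,0,0.1,0],
  [-10,0,0,0,0.1,0],
  [-10,0,0,0,0.09,0],
  [0,0,0,0,0,0],
], fingers=85)

```text
time: 17.32
tool_pos: [561.8, -172.3, 254.8]
tcp_rot: [179.9, -0.4, -174.2]
ft_force: [-0.1, -0.2, -0.8]
finger_gap: 85.0
grip_force: 0.0
```

```bash
python3 look.py l4.png
```

```text
[ 561.8 -172.3  254.8] [ 179.9   -0.4 -174.2] [-0.1 -0.2 -0.8] [ -22.     5.5   85.    -0.1   90.  -117.8] 17.325
side socket [(array([ 488.3, -180.8,   62.6]), 0.94)]
side handle_pivot [(array([ 540. , -173.9,  101.3]), 0.96)]
side handle_grip [(array([ 572.6, -176.2,  163.4]), 0.72)]
side saddle [(array([ 660.8, -164.2,  105.2]), 0.74)]
side crown [(array([ 488. , -185.8,   84.3]), 0.67)]
handle_grip 378 [ 557.9 -171.9  151.5] [ 539.8 -269.7    2.6] [ 629.9 -156.2  188.5]
crown 276 [ 481.9 -175.4   96.5] [ 460.  -201.6   86.4] [ 510.5 -156.5  101.8]
red 60 [ 557.4 -170.4  153.6] [[ 551.3 -184.   143.1]
 [ 575.6 -158.9  188.7]]
wrist socket [(array([ 487.2, -184.2,   62.9]), 0.97)]
wrist handle_pivot [(array([ 544.8, -175.6,   97.7]), 0.67)]
wrist handle_grip [(array([ 566.3, -179. ,  159.6]), 0.8)]
wrist saddle [(array([ 659.4, -162.3,  103.6]), 0.83)]
wrist crown [(array([ 488.4, -176.2,   81.4]), 0.64)]
handle_grip 4524 [ 562.7 -173.1  160.3] [ 542.  -188.5   96.8] [ 581.  -156.9  184.3]
red 483 [ 576.4 -174.8  183.3] [[ 559.2 -186.4  153. ]
 [ 581.7 -160.5  185. ]]
```

View pics/l4.png

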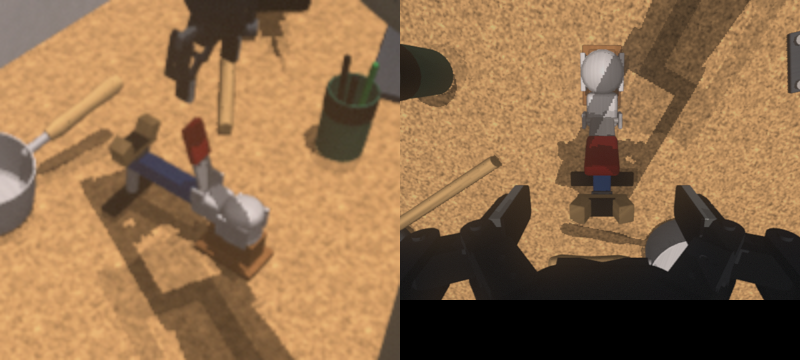

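The handle is up at about 1.18 rad and the rest sits flat on its block. I'll fit the dome here, then look at the ball from the same relative viewpoint.

```bash
cat > fit.py <<'E'
from h import *
from scipy.optimize import least_squares
import sys
def fit(c0,zlo,zhi,rad,r0=None,tag=""):
    s=sense();p,d=eyes.snapshot("wrist");cv2.imwrite(f"pics/raw_{tag}.png",p[:,:,::-1])
    P=cloud("wrist",d,np.ones(d.shape,bool),s)
    P=P[(np.hypot(P[:,0]-c0[0],P[:,1]-c0[1])<rad)&(P[:,2]>zlo)&(P[:,2]<zhi)]
    print("n",len(P),np.percentile(P,[1,50,99],axis=0))
    f=lambda q:np.linalg.norm(P-q[:3],axis=1)-(r0 or q[3])
    q=least_squares(f,[*c0,zhi-25,r0 or 25.],loss="soft_l1",f_scale=1.).x
    print("sphere",q,"rms",np.sqrt(np.mean(f(q)**2)))
E
python3 - <<'E'
from fit import *
fit((488,-181),88,112,25,tag="crown")
E
```

```text
n 3486 [[ 464.7 -204.2   89.5]
 [ 487.  -181.2   95.5]
 [ 510.5 -157.9   98.5]]
sphere [ 485.3 -181.6   46.6   51.7] rms 0.7739505996778093
```

Request:
apply_moves([
  [4.3,55,-1,0,0,0],
  [4.3,55,-1,0,0,0],
  [4.3,55,-1,0,0,0],
  [4.3,55,-1,0,0,0],
  [4.3,55,-1,0,0,0],
])

```text
time: 18.8
tool_pos: [511.6, 100.2, 261.6]
tcp_rot: [180.0, -0.3, -174.3]
ft_force: [0.3, 0.1, 0.2]
finger_gap: 84.8
grip_force: 0.0
```

Request:
apply_moves([
  [4.3,55,0,0,0,0],
  [0,0,0,0,0,0],
  [0,0,0,0,0,0],
  [0,0,0,0,0,0],
  [0,0,0,0,0,0],
])

```text
time: 19.42
tool_pos: [502.7, 151.6, 261.4]
tcp_rot: [-180.0, -0.3, -174.4]
ft_force: [-1.7, 0.5, -0.0]
finger_gap: 84.9
grip_force: 0.0
```

```bash
python3 - <<'E'
from fit import *
print(sense()["tool_pos"],sense()["tcp_rot"])
fit((429,146),80,125,24,20.,tag="ball")
fit((429,146),80,125,24,tag="ball")
for n in["ball_mount"]: print(models.place_of(n,"wrist"))
E
```

```text
[502.7 151.6 261.4] [-180.    -0.3 -174.4]
n 2118 [[412.2 127.6  87.8]
 [430.2 145.8 101.2]
 [448.7 164.  107.7]]
sphere [430.4 145.7  86.5  20. ] rms 0.5947042136860903
n 2115 [[412.2 127.4  88.2]
 [430.2 145.7 101.1]
 [448.6 163.9 107.8]]
sphere [430.3 145.8  87.1  19.5] rms 0.5715470037805207
[{'xyz': [432.1, 144.4, 1.0], 'confidence': 0.61}]
```

The ball's centre is at (430.3,145.7,86.8) and the socket is at about (487.2,-181.2). Now back to the head to grip it.

Request:
apply_moves([
  [6.6,-55,0,0,0,0],
  [6.6,-55,0,0,0,0],
  [6.6,-55,0,0,0,0],
  [6.7,-55,0,0,0,0],
  [6.7,-55,0,0,0,0],
], fingers=85)

```text
time: 20.2
tool_pos: [496.5, -126.2, 261.9]
tcp_rot: [-180.0, -0.2, -174.3]
ft_force: [1.1, -0.1, -0.1]
finger_gap: 85.0
grip_force: 0.0
```

Request:
apply_moves([
  [6.7,-54.6,0,0,0,0],
  [0,0,0,0,0,0],
  [0,0,50,0,0,0],
  [0,0,50,0,0,0],
  [0,0,30,0,0,0],
])

```text
time: 20.82
tool_pos: [493.6, -177.9, 128.8]
tcp_rot: [179.9, -0.4, -174.2]
ft_force: [0.4, -0.0, 0.1]
finger_gap: 85.4
grip_force: 0.0
```

Request:
apply_moves([
  [0,0,0,0,0,0],
  [0,0,0,0,0,0],
  [0,0,0,0,0,0],
  [0,0,0,0,0,0],
  [0,0,0,0,0,0],
])

```text
time: 21.45
tool_pos: [495.3, -179.4, 132.4]
tcp_rot: [-180.0, -0.2, -174.3]
ft_force: [-0.3, 0.4, 0.5]
finger_gap: 85.0
grip_force: 0.0
```

Request:
apply_moves([
  [0,-1,30,0,0,0],
  [0,0,25,0,0,0],
  [0,0,15,0,0,0],
  [0,0,6,0,0,0],
  [0,0,0,0,0,0],
])

```text
time: 22.08
tool_pos: [494.8, -180.3, 55.9]
tcp_rot: [-180.0, -0.3, -174.3]
ft_force: [-0.3, -0.2, 0.7]
finger_gap: 85.0
grip_force: 0.0
```

Request:
apply_moves([
  [0,0,0,0,0,0],
  [0,0,0,0,0,0],
  [0,0,0,0,0,0],
  [0,0,0,0,0,0],
  [0,0,0,0,0,0],
], fingers=45, grip_force=100)

```text
time: 22.7
tool_pos: [495.6, -180.6, 57.0]
tcp_rot: [-179.9, -0.2, -174.3]
ft_force: [-0.8, 0.9, 6.3]
finger_gap: 52.5
grip_force: 106.8
```

```bash
python3 -c "
from h import *
s=sense();print(s['tool_pos'],s['tcp_rot'],s['ft_force'],s['wrist_torque'],s['finger_gap'],s['grip_force'],s['joint_pos'])
p,d=eyes.snapshot('side')
for n in ['handle_grip','handle_pivot','socket','saddle']: print(n,models.place_of(n,'side')[:1])"
```

```text
[ 495.6 -180.6   57. ] [-179.9   -0.2 -174.3] [-0.8  0.9  6.3] [0.2 0.2 0. ] 52.47220078171211 106.84064269065857 [ -25.5    5.5  106.4   -0.2   68.2 -121.2]
handle_grip [{'xyz': [574.2, -174.0, 161.9], 'confidence': 0.83}]
handle_pivot [{'xyz': [544.9, -175.0, 94.7], 'confidence': 0.64}]
socket [{'xyz': [488.4, -182.0, 61.7], 'confidence': 0.93}]
saddle [{'xyz': [663.9, -167.6, 105.2], 'confidence': 0.77}]
```

Gripped at 52.5 mm. Lifting.

Request:
apply_moves([
  [0,0,-5,0,0,0],
  [0,0,-20,0,0,0],
  [0,0,-25,0,0,0],
  [0,0,-25,0,0,0],
  [0,0,-10,0,0,0],
])

```text
time: 23.58
tool_pos: [495.2, -180.3, 141.5]
tcp_rot: [-180.0, -0.3, -174.3]
ft_force: [0.8, -0.2, -7.6]
finger_gap: 52.4
grip_force: 106.7
```

```bash
python3 -c "
from h import *
s=sense();print(s['tool_pos'],s['tcp_rot'],s['ft_force'],s['wrist_torque'],s['finger_gap'],s['grip_force'],s['joint_pos'])
p,d=eyes.snapshot('side');save('s5.png',cv2.resize(p[100:300,260:500],(720,600)))
for n in ['handle_grip','handle_pivot','socket','saddle','crown']: print(n,models.place_of(n,'side')[:1])"
```

```text
[ 495.2 -180.3  141.5] [-180.    -0.3 -174.3] [ 0.8 -0.2 -7.6] [-0.   0.2 -0. ] 52.449124941051245 106.65888011455536 [ -25.5   -0.1  102.7   -0.2   77.6 -121.2]
handle_grip [{'xyz': [571.6, -172.6, 247.4], 'confidence': 0.85}]
handle_pivot [{'xyz': [543.8, -173.3, 181.8], 'confidence': 0.67}]
socket [{'xyz': [535.6, 433.3, -1.3], 'confidence': 0.72}]
saddle [{'xyz': [660.6, -165.1, 187.1], 'confidence': 0.76}]
crown [{'xyz': [490.9, -184.4, 169.4], 'confidence': 0.69}]
```

View pics/s5.png

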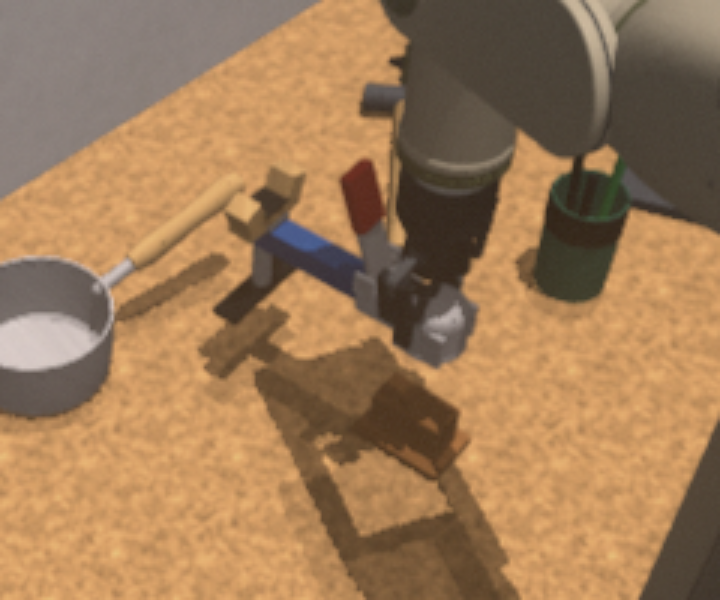

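Held level, with the handle up at (362,200) in the crop. Carrying it over to the ball.

Request:
apply_moves([
  [2.4,15,0,0,0,0],
  [2.4,30,0,0,0,0],
  [2.4,40,0,0,0,0],
  [2.4,40,0,0,0,0],
  [2.4,40,0,0,0,0],
])

```text
time: 24.5
tool_pos: [465.5, -15.3, 140.1]
tcp_rot: [180.0, -0.3, -174.3]
ft_force: [0.5, -0.3, -8.0]
finger_gap: 52.7
grip_force: 106.8
```

Request:
apply_moves([
  [2.4,40,0,0,0,0],
  [2.4,40,0,0,0,0],
  [2.4,40,0,0,0,0],
  [2.4,30,0,0,0,0],
  [2.4,15.5,0,0,0,0],
])

```text
time: 25.12
tool_pos: [436.8, 148.0, 140.2]
tcp_rot: [180.0, -0.3, -174.1]
ft_force: [0.3, -0.2, -7.8]
finger_gap: 53.2
grip_force: 107.0
```

Request:
apply_moves([
  [0,0,0,0,0,0],
  [0,0,0,0,0,0],
  [0,0,0,0,0,0],
  [0,0,0,0,0,0],
  [0,0,0,0,0,0],
])

```text
time: 25.75
tool_pos: [438.3, 145.8, 140.8]
tcp_rot: [180.0, -0.3, -174.3]
ft_force: [-0.7, -0.2, -8.2]
finger_gap: 52.6
grip_force: 107.0
```

```bash
python3 -c "
from h import *
s=sense();print(s['tool_pos'],s['tcp_rot'],s['ft_force'],s['wrist_torque'],s['finger_gap'],s['grip_force'],s['joint_pos'])
for c in ('side','top'):
  p,d=eyes.snapshot(c)
  if c=='side': save('s6.png',cv2.resize(p[170:370,200:440],(720,600)))
  for n in ['handle_pivot','saddle','crown','handle_grip']: print(n,models.place_of(n,c)[:1])"
```

```text
[438.3 145.8 140.8] [ 180.    -0.3 -174.3] [-0.7 -0.2 -8.2] [-0.   0.3 -0. ] 52.582716706916884 106.96616291999817 [ 12.  -10.6 112.6   0.   78.3 -83.7]
handle_pivot [{'xyz': [486.1, 149.1, 182.3], 'confidence': 0.66}]
saddle [{'xyz': [604.0, 161.8, 186.0], 'confidence': 0.77}]
crown [{'xyz': [434.1, 143.1, 166.2], 'confidence': 0.59}]
handle_grip []
handle_pivot [{'xyz': [487.3, 148.0, 178.9], 'confidence': 0.84}]
saddle [{'xyz': [608.1, 156.0, 182.1], 'confidence': 0.85}]
crown []
handle_grip [{'xyz': [511.8, 154.1, 238.7], 'confidence': 0.52}]
```

View pics/s6.png

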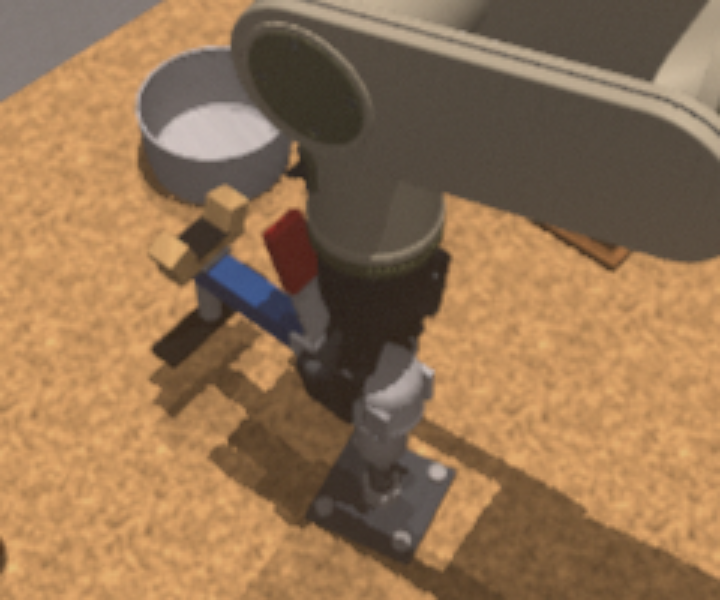

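The head is over the ball at (385,440) in the crop. I'll make a small lateral correction and start down.

Request:
apply_moves([
  [-0.5,0.7,5,0,0,0],
  [0,0,10,0,0,0],
  [0,0,10,0,0,0],
  [0,0,5,0,0,0],
  [0,0,3,0,0,0],
])

```text
time: 26.88
tool_pos: [438.1, 146.9, 107.2]
tcp_rot: [-180.0, -0.3, -174.3]
ft_force: [0.0, 0.1, -6.6]
finger_gap: 52.7
grip_force: 107.0
```

Request:
apply_moves([
  [0,0,2,0,0,0],
  [0,0,2,0,0,0],
  [0,0,2,0,0,0],
  [0,0,2,0,0,0],
  [0,0,0,0,0,0],
])

```text
time: 27.5
tool_pos: [438.2, 146.9, 99.6]
tcp_rot: [-180.0, -0.3, -174.3]
ft_force: [-0.3, 0.8, -6.9]
finger_gap: 52.7
grip_force: 106.9
```

Request:
apply_moves([
  [0,0,1.5,0,0,0],
  [0,0,1.5,0,0,0],
  [0,0,1.5,0,0,0],
  [0,0,1.5,0,0,0],
  [0,0,0,0,0,0],
])

```text
time: 28.12
tool_pos: [438.6, 146.9, 93.8]
tcp_rot: [-180.0, -0.2, -174.3]
ft_force: [2.7, 0.6, -8.1]
finger_gap: 53.0
grip_force: 107.6
```

Request:
apply_moves([
  [0,0,1,0,0,0],
  [0,0,1,0,0,0],
  [0,0,1,0,0,0],
  [0,0,0,0,0,0],
  [0,0,0,0,0,0],
])

```text
time: 28.75
tool_pos: [438.6, 147.0, 90.9]
tcp_rot: [180.0, -0.2, -174.3]
ft_force: [5.0, 0.7, -7.8]
finger_gap: 52.7
grip_force: 107.7
```

The ball is inside the mouth, with a slight +x side force. I'll ease 0.8 mm that way and go on.

Request:
apply_moves([
  [-0.8,0,0,0,0,0],
  [0,0,1,0,0,0],
  [0,0,1,0,0,0],
  [0,0,1,0,0,0],
  [0,0,0,0,0,0],
])

```text
time: 29.38
tool_pos: [439.0, 146.9, 87.7]
tcp_rot: [-180.0, -0.3, -174.3]
ft_force: [1.3, -1.3, -6.0]
finger_gap: 52.5
grip_force: 107.7
```

Request:
apply_moves([
  [0,0,1,0,0,0],
  [0,0,1,0,0,0],
  [0,0,0,0,0,0],
  [0,0,0,0,0,0],
  [0,0,0,0,0,0],
])

```text
time: 30.0
tool_pos: [439.5, 147.0, 86.0]
tcp_rot: [-180.0, -0.2, -174.3]
ft_force: [2.0, -1.7, -0.6]
finger_gap: 52.6
grip_force: 108.4
```

The detents are being felt (about 7 N). I'll continue in small steps.

Request:
apply_moves([
  [0,0,1,0,0,0],
  [0,0,1,0,0,0],
  [0,0,0,0,0,0],
  [0,0,0,0,0,0],
  [0,0,0,0,0,0],
])

```text
time: 30.62
tool_pos: [439.5, 147.0, 83.8]
tcp_rot: [180.0, -0.2, -174.3]
ft_force: [4.8, -2.7, -1.6]
finger_gap: 53.0
grip_force: 108.4
```

Request:
apply_moves([
  [0,0,1,0,0,0],
  [0,0,1,0,0,0],
  [0,0,0,0,0,0],
  [0,0,0,0,0,0],
  [0,0,0,0,0,0],
])

```text
time: 31.25
tool_pos: [438.5, 146.9, 80.6]
tcp_rot: [-180.0, -0.3, -174.3]
ft_force: [7.0, -2.1, -11.6]
finger_gap: 52.4
grip_force: 107.1
```

Request:
apply_moves([
  [-0.6,-0.2,0.7,0,0,0],
  [0,0,0.7,0,0,0],
  [0,0,0,0,0,0],
  [0,0,0,0,0,0],
  [0,0,0,0,0,0],
])

```text
time: 31.88
tool_pos: [438.7, 146.9, 79.8]
tcp_rot: [180.0, -0.4, -174.3]
ft_force: [-3.2, -0.0, -5.9]
finger_gap: 52.9
grip_force: 108.0
```

Request:
apply_moves([
  [0.2,0,0.7,0,0,0],
  [0,0,0.6,0,0,0],
  [0,0,0,0,0,0],
  [0,0,0,0,0,0],
  [0,0,0,0,0,0],
])

```text
time: 32.5
tool_pos: [439.1, 146.9, 79.5]
tcp_rot: [180.0, -0.3, -174.2]
ft_force: [-5.6, -1.9, 1.3]
finger_gap: 52.7
grip_force: 108.6
```

Request:
apply_moves([
  [0.3,0,0.8,0,0,0],
  [0,0,0.7,0,0,0],
  [0,0,0,0,0,0],
  [0,0,0,0,0,0],
  [0,0,0,0,0,0],
])

```text
time: 33.12
tool_pos: [439.2, 147.0, 79.4]
tcp_rot: [180.0, -0.3, -174.2]
ft_force: [-11.7, -3.4, 14.3]
finger_gap: 52.8
grip_force: 110.3
```

A hard stop at z 79.4 with a 22 N push: it's home. I'll ease off, lower the tail by tilting about the ball, then let go.

Request:
apply_moves([
  [0.6,0,-0.6,0,0.022,0],
  [0.4,0,0,0,0.022,0],
  [0.2,0,0.2,0,0.022,0],
  [0.2,0,0.2,0,0.022,0],
  [0.2,0,0.2,0,0.022,0],
])

```text
time: 33.75
tool_pos: [437.9, 146.8, 78.8]
tcp_rot: [180.0, -6.6, -174.3]
ft_force: [-6.4, -2.2, 7.0]
finger_gap: 52.8
grip_force: 109.5
```

```bash
python3 -c "
from h import *
s=sense();print(s['tool_pos'],s['tcp_rot'],s['ft_force'],s['wrist_torque'],s['grip_force'],s['time'])
for c in ('side','top'):
  p,d=eyes.snapshot(c)
  for n in ['handle_pivot','saddle','crown','handle_grip']: print(n,models.place_of(n,c)[:1])"
```

```text
[437.9 146.8  78.8] [ 180.    -6.6 -174.3] [-6.4 -2.2  7. ] [-0.2  1.4  0.1] 109.52112436294556 33.75
handle_pivot [{'xyz': [491.8, 149.7, 111.3], 'confidence': 0.95}]
saddle [{'xyz': [608.8, 161.9, 107.9], 'confidence': 0.86}]
crown [{'xyz': [434.5, 142.6, 106.6], 'confidence': 0.86}]
handle_grip [{'xyz': [526.7, 154.7, 174.5], 'confidence': 0.59}]
handle_pivot []
saddle [{'xyz': [612.5, 155.9, 99.4], 'confidence': 0.72}]
crown [{'xyz': [436.8, 147.9, 103.5], 'confidence': 0.44}]
handle_grip []
```

The tail is nearly on the bench. Opening and withdrawing upward.

Request:
apply_moves([
  [0,0,0,0,0,0],
  [0,0,0,0,0,0],
  [0,0,0,0,0,0],
  [0,0,-20,0,0,0],
  [0,0,-30,0,0,0],
], fingers=80, grip_force=30)

```text
time: 34.88
tool_pos: [442.5, 147.1, 127.0]
tcp_rot: [-180.0, -6.7, -174.3]
ft_force: [0.2, -0.1, 0.1]
finger_gap: 80.3
grip_force: 0.0
```

Request:
apply_moves([
  [0,0,-40,0,-0.03,0],
  [0,0,-40,0,-0.03,0],
  [0,0,-10,0,-0.03,0],
  [0,0,0,0,-0.03,0],
  [0,0,0,0,0,0],
])

```text
time: 35.5
tool_pos: [450.6, 147.9, 215.2]
tcp_rot: [-180.0, 0.2, -174.3]
ft_force: [-0.2, -0.0, 1.0]
finger_gap: 80.1
grip_force: 0.0
```

```bash
python3 -c "
from h import *
s=sense();print(s['tool_pos'],s['tcp_rot'],s['ft_force'],s['time'])
for c in ('side','wrist'):
  p,d=eyes.snapshot(c)
  if c=='side': save('s7.png',cv2.resize(p[170:370,200:440],(720,600)))
  for n in ['handle_pivot','saddle','crown','socket','handle_grip']: print(n,models.place_of(n,c)[:1])
  r=models.cut_out('handle_grip',c)
  if r: P=cloud(c,d,r[0]['pixels'],s);print(np.percentile(P,[2,50,98],axis=0))
"
```

```text
[450.6 147.9 215.2] [-180.     0.2 -174.3] [-0.2 -0.   1. ] 35.5
handle_pivot [{'xyz': [488.6, 151.7, 115.5], 'confidence': 0.69}]
saddle [{'xyz': [608.6, 161.8, 102.6], 'confidence': 0.94}]
crown [{'xyz': [436.7, 142.1, 108.8], 'confidence': 0.7}]
socket []
handle_grip [{'xyz': [531.9, 156.0, 175.4], 'confidence': 0.79}]
[[452.7  95.2   4.5]
 [511.5 164.1 159.6]
 [626.2 217.6 296.2]]
handle_pivot [{'xyz': [493.5, 150.0, 111.1], 'confidence': 0.66}]
saddle [{'xyz': [528.3, 152.5, 171.9], 'confidence': 0.74}]
crown [{'xyz': [433.7, 152.0, 101.4], 'confidence': 0.55}]
socket []
handle_grip [{'xyz': [528.1, 154.7, 172.5], 'confidence': 0.97}]
[[487.5 138.  111.2]
 [511.8 153.4 159.1]
 [528.7 170.  186.7]]
```

View pics/s7.png

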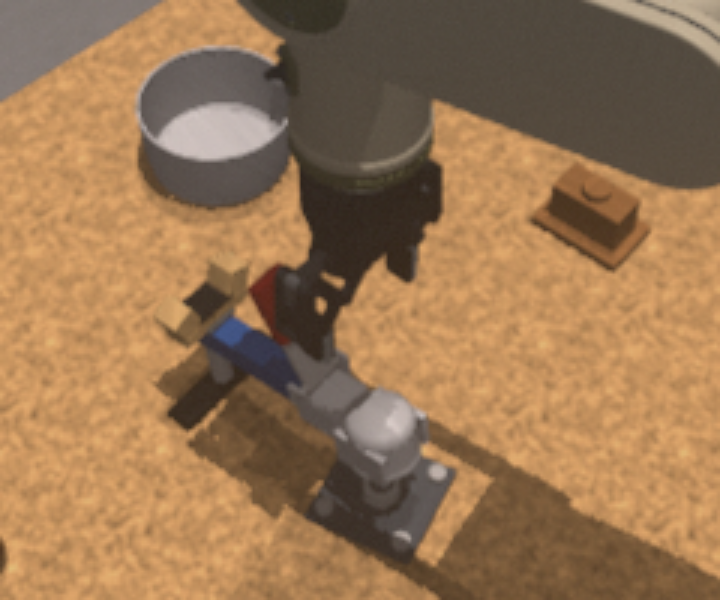

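The rest sits on the ball with its tail on the bench and the handle still up. Next I press the handle down with closed fingertips along its arc.

Request:
apply_moves([
  [0,0,0,0,0,0],
  [0,0,0,0,0,0],
  [-15,0,5,0,0,0],
  [-17,0,10,0,0,0],
  [-17.6,0,20,0,0,0],
], fingers=0)

```text
time: 36.83
tool_pos: [502.6, 153.3, 182.8]
tcp_rot: [180.0, 0.4, -174.3]
ft_force: [0.4, 0.4, -0.5]
finger_gap: 0.1
grip_force: 0.0
```

Request:
apply_moves([
  [-13.3,0,-1.9,0,0,0],
  [-10.6,0,5.9,0,0,0],
  [-9.3,0,7.1,0,0,0],
  [-8,0,8.5,0,0,0],
  [-6.7,0,9.7,0,0,0],
])

```text
time: 37.45
tool_pos: [549.9, 158.0, 153.0]
tcp_rot: [180.0, 0.4, -174.3]
ft_force: [1.6, 0.4, 2.7]
finger_gap: 0.3
grip_force: 0.9
```

Request:
apply_moves([
  [-5.2,0,10.5,0,0,0],
  [-3.5,0,11.3,0,0,0],
  [-1.4,0,5,0,0,0],
  [0,0,0,0,0,0],
  [0,0,0,0,0,0],
])

```text
time: 38.08
tool_pos: [559.0, 158.9, 126.3]
tcp_rot: [-180.0, 0.3, -174.3]
ft_force: [0.0, 0.3, 0.1]
finger_gap: -0.3
grip_force: 0.0
```

Request:
apply_moves([
  [0,0,2,0,0,0],
  [0,0,2,0,0,0],
  [0,0,2,0,0,0],
  [0,0,2,0,0,0],
  [0,0,0,0,0,0],
])

```text
time: 38.7
tool_pos: [559.3, 158.9, 118.2]
tcp_rot: [-180.0, 0.3, -174.3]
ft_force: [0.9, -0.1, 0.9]
finger_gap: 0.2
grip_force: 0.5
```

```bash
python3 -c "
from h import *
s=sense();print(s['tool_pos'],s['ft_force'],s['time'])
for c in ('side','top'):
  p,d=eyes.snapshot(c)
  for n in ['handle_pivot','saddle','crown','handle_grip']: print(n,models.place_of(n,c)[:1])
"
```

```text
[559.3 158.9 118.2] [ 0.9 -0.1  0.9] 38.7
handle_pivot [{'xyz': [490.9, 152.2, 113.6], 'confidence': 0.97}]
saddle [{'xyz': [609.2, 160.3, 104.3], 'confidence': 0.67}]
crown [{'xyz': [436.9, 143.2, 106.4], 'confidence': 0.66}]
handle_grip [{'xyz': [563.7, 158.0, 113.6], 'confidence': 0.55}]
handle_pivot []
saddle []
crown [{'xyz': [430.8, 147.6, 105.2], 'confidence': 0.76}]
handle_grip [{'xyz': [492.8, 148.3, 111.0], 'confidence': 0.43}]
```

Going well. I'll continue in small steps until resistance is felt.

Request:
apply_moves([
  [0,0,1.2,0,0,0],
  [0,0,1.2,0,0,0],
  [0,0,1.2,0,0,0],
  [0,0,1.2,0,0,0],
  [0,0,0,0,0,0],
])

```text
time: 39.83
tool_pos: [559.5, 158.9, 113.5]
tcp_rot: [180.0, 0.3, -174.3]
ft_force: [1.1, -0.0, 1.8]
finger_gap: 0.1
grip_force: 0.7
```

Request:
apply_moves([
  [0,0,1,0,0,0],
  [0,0,1,0,0,0],
  [0,0,1,0,0,0],
  [0,0,0,0,0,0],
  [0,0,0,0,0,0],
])

```text
time: 40.45
tool_pos: [559.6, 159.0, 111.3]
tcp_rot: [180.0, 0.3, -174.3]
ft_force: [-1.1, -0.2, 6.8]
finger_gap: 0.0
grip_force: 3.5
```

Request:
apply_moves([
  [0,0,0.7,0,0,0],
  [0,0,0.7,0,0,0],
  [0,0,0,0,0,0],
  [0,0,0,0,0,0],
  [0,0,0,0,0,0],
])

```text
time: 41.08
tool_pos: [559.7, 159.0, 111.0]
tcp_rot: [180.0, 0.3, -174.3]
ft_force: [-5.4, -0.7, 15.1]
finger_gap: 0.2
grip_force: 7.1
```

Request:
apply_moves([
  [0,0,0.7,0,0,0],
  [0,0,0,0,0,0],
  [0,0,0,0,0,0],
  [0,0,0,0,0,0],
  [0,0,0,0,0,0],
])

```text
time: 41.7
tool_pos: [559.8, 159.0, 110.8]
tcp_rot: [180.0, 0.4, -174.3]
ft_force: [-6.8, -1.7, 19.5]
finger_gap: -0.2
grip_force: 8.9
```

Request:
apply_moves([
  [0,0,1,0,0,0],
  [0,0,0.5,0,0,0],
  [0,0,0,0,0,0],
  [0,0,0,0,0,0],
  [0,0,0,0,0,0],
])

```text
time: 42.32
tool_pos: [559.9, 159.1, 110.6]
tcp_rot: [180.0, 0.4, -174.2]
ft_force: [-11.0, -1.9, 27.8]
finger_gap: 0.3
grip_force: 12.9
```

Request:
apply_moves([
  [0,0,-4,0,0,0],
  [0,0,-20,0,0,0],
  [0,0,-40,0,0,0],
  [0,0,-50,0,0,0],
  [0,0,0,0,0,0],
])

```text
time: 42.95
tool_pos: [561.5, 159.4, 227.4]
tcp_rot: [179.9, 0.8, -174.3]
ft_force: [-0.1, 0.5, -1.2]
finger_gap: 0.2
grip_force: 0.0
```

```bash
python3 -c "
from h import *
s=sense();print(s['tool_pos'],s['tcp_rot'],s['ft_force'],s['time'])
for c in ('side','wrist'):
  p,d=eyes.snapshot(c)
  if c=='side': A=cv2.resize(p[170:370,200:440],(400,333))
  else: B=cv2.resize(p,(400,300))
  for n in ['handle_pivot','saddle','crown','socket','handle_grip']: print(n,models.place_of(n,c)[:1])
  hsv=cv2.cvtColor(p,cv2.COLOR_RGB2HSV);m=((hsv[...,0]<8)|(hsv[...,0]>172))&(hsv[...,1]>170)&(hsv[...,2]>60)
  P=cloud(c,d,m,s);P=P[(abs(P[:,0]-560)<60)&(abs(P[:,1]-158)<40)&(P[:,2]<200)]
  if len(P)>20:
    print('red',len(P),np.percentile(P,[2,50,98],axis=0),np.polyfit(P[:,0],P[:,2],1))
I=np.zeros((333,800,3),np.uint8);I[:,:400]=A;I[:300,400:]=B;save('f.png',I)
"
```

```text
[561.5 159.4 227.4] [ 179.9    0.8 -174.3] [-0.1  0.5 -1.2] 42.95
handle_pivot [{'xyz': [490.9, 151.5, 112.3], 'confidence': 0.94}]
saddle [{'xyz': [607.4, 158.2, 105.8], 'confidence': 0.6}]
crown []
socket [{'xyz': [431.4, 146.3, 84.8], 'confidence': 0.65}]
handle_grip [{'xyz': [565.2, 160.0, 105.0], 'confidence': 0.66}]
red 224 [[535.  144.5 104.2]
 [555.8 161.3 111.6]
 [581.7 175.2 116.9]] [ -0.1 182.3]
handle_pivot [{'xyz': [489.9, 148.4, 111.6], 'confidence': 0.63}]
saddle []
crown [{'xyz': [436.3, 152.8, 103.2], 'confidence': 0.78}]
socket [{'xyz': [432.6, 140.0, 85.3], 'confidence': 0.81}]
handle_grip [{'xyz': [559.0, 152.2, 105.6], 'confidence': 0.89}]
red 2142 [[540.9 144.6 114.7]
 [560.  159.4 118.4]
 [588.6 174.7 121. ]] [ -0.1 179. ]
```

View pics/f.png

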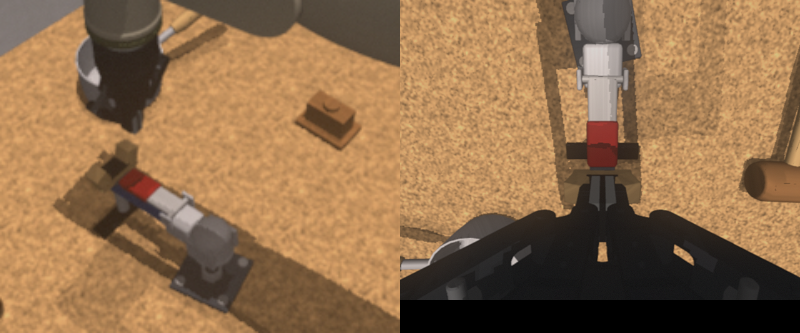

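```bash
python3 -c "
from h import *
s=sense();p,d=eyes.snapshot('wrist')
for nm,x0,x1 in(('red',543,583),('arm',500,532)):
  P=cloud('wrist',d,np.ones(d.shape,bool),s);P=P[(P[:,0]>x0)&(P[:,0]<x1)&(abs(P[:,1]-(145.7+.101*(P[:,0]-430)))<9)&(P[:,2]>95)&(P[:,2]<135)]
  print(nm,len(P),['%.3f'%v for v in np.polyfit(P[:,0],P[:,2],1)],P.mean(0))
"
```

```text
red 1448 ['-0.123', '178.932'] [562.5 159.  109.6]
arm 1399 ['-0.128', '177.292'] [515.7 154.3 111.4]
```

The handle's slope is -0.125, which equals the rest's tilt, so the handle is down at 0. The rest is home on the ball and the arm is clear.

```bash
python3 -c "
from bench import job
print(job.hand_in())"
```

```text
the job is handed in; nothing more can be done
None
```

I handed the job in with the pan rest fully home on the ball, the handle locked flat, the arm clear of everything and no contact with the saucepan, mallet or tin that I know of; the hand-in returned no verdict, so I can't confirm it passed.

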